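# Lay out the goldsmith's bench for doming

## Robot

A 6-joint arm with a two-finger parallel gripper is mounted at the origin on the work surface. World frame = base frame: x ahead of the robot, y to its left, z up, the work surface at z = 0. Lengths are in mm, angles in rad, forces in N, time in s.
With the tool pointing down it reaches from about 300 to 875 mm from the base axis. Payload 6.4 kg.
Tool frame: the origin (TCP) lies between the finger pads; the fingertips stand 17 mm ahead of it and the grasp point (between the pads) lies 2 mm behind it; z points along the fingers, y is the line along which they close (so a half turn about z gives the same grasp; the last joint's range is limited). The gripper opens to 88 mm and grips with 3 to 60 N. Pads are 18 mm wide; open, the fingers measure 123 mm over their backs; the gripper's body (75 mm by 187 mm) begins 45 mm behind the grasp point.
Start: joints at [-1.428, 0.181, 1.607, -0, 1.354, -0.206], TCP at [196.534, -540.384, 228.514] pointing down, gripper open.
Joint ranges: [-2.99, 2.99], [-0.89, 2.07], [0.3, 2.58], [-1.14, 4.28], [0, 2.63], [-3.12, 3.12]. Speed limits (rad/s): [2.57, 2.57, 3.01, 3.14, 3.14, 3.14].

## Interface

Orientations are given as a unit quaternion [x, y, z, w].
In Python, from bench import arm gives the robot as it stands. Calls block until the motion is done:
- arm.move_ptp(position, orientation): joint-space move of the TCP to a pose.
- arm.move_l(position, orientation=None, vel=150, f_stop=None): straight line of the TCP; orientation=None keeps the orientation; vel is the mean speed in mm/s. With f_stop (N) it stops when the force on the tool has changed by that much, and returns True; else False.
- arm.move_j(angles): joint-space move.
- arm.move_gripper(opening, force=None): opening from 0.0 (shut) to 1.0 (fully open); force is the grip in N (None keeps the last); returns when the fingers have stopped.
- arm.dwell(seconds).
- arm.inverse_kinematics(position, orientation): joint angles nearest the present ones, or None.
- arm.sense(): the state.
- arm.grab_frame(name): name is "scene" or "top" or "wrist"; returns (picture, depth): 400x640x3 uint8, red, green, blue; 400x640 float32, mm along the optical axis (not along the pixel's ray), 0 where there is no reading.
- arm.get_calibration(name): a dict with "fov_y" (degrees; the focal length in pixels is half the picture's height over the tangent of half this angle, whatever the lens; pixels are square), "cx", "cy" (the principal point, pixels), "R" (3x3) and "t" (3): a world point X has camera coordinates R X + t. Camera axes: x right, y down, z forward; pixel columns grow to the right and rows downward; lengths in mm; the calibration is good to about 2 mm. The wrist camera is an equidistant fisheye: a pixel r from the principal point sees the ray r / f radians off the axis. A picture is of the moment at which its call begins: read the wrist's pose just before it. get_calibration takes no time and is no camera call; for the wrist camera it gives the pose at the moment of the call.
A pose or a line that the arm cannot do raises arm.MotionError and nothing moves.
- arm.hand_in(): hands the job in; it is judged then, once.
The state is a dict: "time": time; "joint_pos": joint angles; "joint_velocities": joint speeds; "effort": joint torques, N m; "tool_pos": TCP position; "orientation": TCP orientation; "wrist_force": force on the tool from outside, world axes, zero at the start; "wrist_torque": the same for the moment, N m; "finger_gap": opening from 0.0 (shut) to 1.0 (fully open); "grasp_force": force on a finger pad.
Only numpy, scipy, OpenCV 4.12 (cv2) and the standard library are available. Lean on these libraries where they do the work, as an engineer would, in place of code of your own. Each camera call takes 0.05 s, during which the arm holds its last target. There are 200 camera calls.

## Task

Lay out the bench for doming: first set the bright steel doming block flat on the dark steel locating plate, its long side along the long stop, slid fully home against both stops, and let go of it. Only then carry each steel dish to the pad of its own colour, wholly on the pad and upright, without tipping a dish over on the way. Leave the jar and the wire spool where they are.

Things in the scene. Friction and masses are not known exactly. Their poses are not given: they have to be found in the camera images.
- dish_yellow: Loose round steel dish, 54 mm in diameter, 24 mm high, straight outer wall, about 0.2 kg; its top is a shallow yellow enamelled hollow (4 mm deep) with three little steel blanks fixed in it. Origin: centre of its underside, z up.
- dish_red: Loose round steel dish, 54 mm in diameter, 24 mm high, straight outer wall, about 0.2 kg; its top is a shallow red enamelled hollow (4 mm deep) with three little steel blanks fixed in it. Origin: centre of its underside, z up.
- dish_blue: Loose round steel dish, 54 mm in diameter, 24 mm high, straight outer wall, about 0.2 kg; its top is a shallow blue enamelled hollow (4 mm deep) with three little steel blanks fixed in it. Origin: centre of its underside, z up.
- pad_yellow: Fixed flat round yellow pad, 78 mm in diameter, 5 mm thick, with a black 55 mm disc at its middle as the outline of a dish. Origin: centre of its underside on the bench, z up; a dish stands on it 5 mm above the bench.
- pad_red: Fixed flat round red pad, 78 mm in diameter, 5 mm thick, with a black 55 mm disc at its middle as the outline of a dish. Origin: centre of its underside on the bench, z up; a dish stands on it 5 mm above the bench.
- pad_blue: Fixed flat round blue pad, 78 mm in diameter, 5 mm thick, with a black 55 mm disc at its middle as the outline of a dish. Origin: centre of its underside on the bench, z up; a dish stands on it 5 mm above the bench.
- block: Loose bright steel doming block, 42 mm (its x) by 60 mm (its y) by 34 mm high, about 0.6 kg, with round hollows 7 mm deep in its top. Origin: centre of its underside, z up. Either way round will do.
- fixture: Fixed dark steel plate, 84 (its x) by 104 (its y) by 8 mm, flat on the bench, with two rigid aluminium stop rails 10 mm wide, 9 mm above its face: a long one along the +x edge (inner face x=+32 mm), a short one along the +y edge (inner face y=+42); other edges open. Origin: centre of underside, z up. Block home, 60 mm side along the long stop: its origin at x=+11, y=+12, z=+8 mm here.
- jar: Bystander: loose white jar with a green label, 46 mm in diameter, 56 mm high. Origin: centre of its underside.
- spool: Bystander: loose green wire spool with brass wire, 48 mm in diameter, 24 mm high, standing on its flange. Origin: centre of its underside.

How it is judged (in metres and radians):
On the way:
1. the block is home against both stops and let go, while no dish is yet near its pad (x of block in the frame of fixture between 0.008 and 0.014 m and y of block in the frame of fixture between 0.009 and 0.015 m and z of block in the frame of fixture between 0.006 and 0.011 m and angle between the x axis of block and the x axis of fixture, either way round below 0.06 rad and angle between block's own z axis and vertical below 0.05 rad and contact force between the fingers and block below 0.3 N and horizontal distance between dish_yellow and pad_yellow above 0.03 m and horizontal distance between dish_red and pad_red above 0.03 m and horizontal distance between dish_blue and pad_blue above 0.03 m), for 0.2 s.
At the end, for the whole second after the job is handed in: The block lies flat on the locating plate, within 3 mm of both stops and within 3.4 degrees of square to them, long side along the long stop; each dish stands upright and wholly on the pad of its own colour (centres within 12 mm); all at rest (x of block in the frame of fixture between 0.008 and 0.014 m and y of block in the frame of fixture between 0.009 and 0.015 m and z of block in the frame of fixture between 0.006 and 0.011 m and angle between the x axis of block and the x axis of fixture, either way round below 0.06 rad and angle between each of block, dish_yellow, dish_red, dish_blue's own z axis and vertical below 0.05 rad and linear speed of each of block, dish_yellow, dish_red, dish_blue below 0.02 m/s and horizontal distance between dish_yellow and pad_yellow below 0.012 m and z of dish_yellow in the frame of pad_yellow between 0.003 and 0.008 m and horizontal distance between dish_red and pad_red below 0.012 m and z of dish_red in the frame of pad_red between 0.003 and 0.008 m and horizontal distance between dish_blue and pad_blue below 0.012 m and z of dish_blue in the frame of pad_blue between 0.003 and 0.008 m); the robot touches nothing.
It fails at once if the jar or the wire spool is pushed more than 30 mm or knocked over (distance of any of jar, spool from where it was at the start of the episode above 0.03 m or angle between any of jar, spool's own z axis and vertical above 0.5 rad).
It fails at once if a dish is tipped more than 35 degrees (angle between any of dish_yellow, dish_red, dish_blue's own z axis and vertical above 0.61 rad).
It also fails if it takes over 102 s, if anything falls off the work surface, if the arm or the gripper's body presses on something with over 40 N, if the wrist force passes 120 N, or if a joint passes its speed limit or range.

## Working session

There is one attempt and no reset: what is moved stays moved. The work goes in short steps, each a Python script; the robot and the scene stay as the last script left them, time stands still between calls to the robot, and variables do not carry over. Pictures are saved under pics/ and viewed, at most 14 in all, crops included, and the job is handed in when it is done.

```bash
ls; mkdir -p pics; python3 - <<'E'
from bench import arm
import cv2,numpy as np
for n in("top","scene"):
    p,d=arm.grab_frame(n); cv2.imwrite(f"pics/{n}0.png",p[:,:,::-1]); np.save(f"{n}0.npy",d); np.save(f"{n}0rgb.npy",p)
    c=arm.get_calibration(n); print(n,c)
s=arm.sense(); print(s['time'],s['orientation'],s['tool_pos'])
E
```

```text
pics
top {'fov_y': 57.328828973187385, 'cx': 324.80533394951453, 'cy': 194.1041238631537, 'R': array([[-0.0275632 , -0.99958794, -0.00801385],
       [-0.9952529 ,  0.02819047, -0.09315025],
       [ 0.09333779,  0.00540829, -0.99561981]]), 't': array([ -2.90232325, 584.68919063, 890.47091245])}
scene {'fov_y': 48.35242740783022, 'cx': 315.7811820582775, 'cy': 191.24475220695516, 'R': array([[-0.64841416,  0.76114746,  0.01461577],
       [ 0.64940136,  0.56303392, -0.51114644],
       [-0.39728699, -0.32194309, -0.85936936]]), 't': array([ 377.54142225, -357.74136298, 1348.58352246])}
0.1 [ 9.84832888e-01  1.73503942e-01  2.78948208e-05 -7.51426403e-04] [ 196.45372945 -539.88628213  227.74047123]
```

View pics/top0.png

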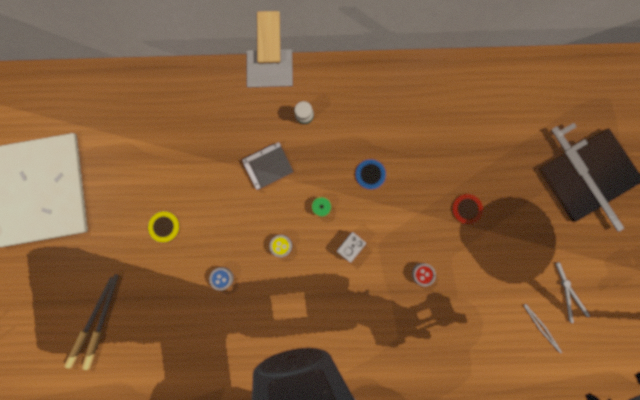

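View pics/scene0.png

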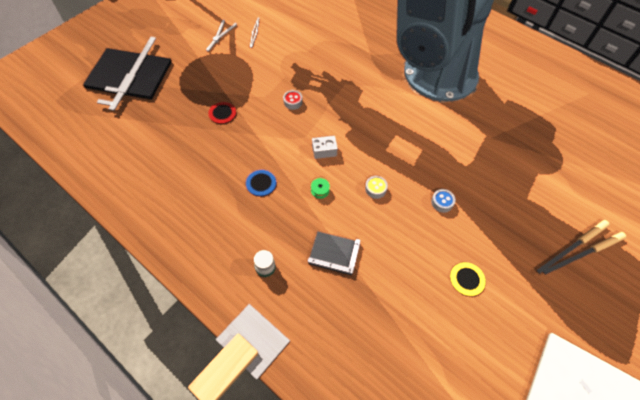

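```bash
cat > h.py <<'E'
from bench import arm
import cv2,numpy as np
from scipy.spatial.transform import Rotation as Rot
def ray(c,u,v,fish=False):
    f=200/np.tan(np.radians(c['fov_y']/2)); a=np.array([u-c['cx'],v-c['cy']])
    if fish:
        r=np.hypot(*a); th=r/f; d=np.r_[a/max(r,1e-9)*np.sin(th),np.cos(th)]
    else: d=np.r_[a/f,1]
    return c['R'].T@d, -c['R'].T@c['t']
def pix2w(c,u,v,z,fish=False):
    d,o=ray(c,u,v,fish); return (o+d*(z-o[2])/d[2])[:2]
def down(yaw):  # tool down; closing axis (tool y) direction: yaw = world angle of tool x
    return (Rot.from_euler('z',yaw)*Rot.from_euler('x',np.pi)).as_quat()
def w2pix(c,X,fish=False):
    f=200/np.tan(np.radians(c['fov_y']/2)); p=c['R']@np.asarray(X,float)+c['t']
    if not fish: return f*p[:2]/p[2]+[c['cx'],c['cy']]
    r=np.hypot(p[0],p[1]); th=np.arctan2(r,p[2]); return f*th*p[:2]/r+[c['cx'],c['cy']]
def rectify(pic,c,x0,y0,z,half=90,ppm=3,fish=True):
    """orthophoto of plane z: columns = -y, rows = -x (up = +x); ppm px per mm"""
    n=int(2*half*ppm); i=np.arange(n)
    Y,X=np.meshgrid(y0+half-(i+.5)/ppm, x0+half-(i+.5)/ppm)
    P=np.stack([X,Y,np.full_like(X,z)],-1)@c['R'].T+c['t']
    f=200/np.tan(np.radians(c['fov_y']/2))
    r=np.hypot(P[...,0],P[...,1])+1e-9
    k=f*np.arctan2(r,P[...,2])/r if fish else f/P[...,2]
    return cv2.remap(pic,(P[...,0]*k+c['cx']).astype(np.float32),(P[...,1]*k+c['cy']).astype(np.float32),cv2.INTER_LINEAR)
E
python3 - <<'E'
from h import *
pts={'dy':(281,246,24),'db':(221,279,24),'dr':(424,275,24),'py':(163,227,5),'pb':(370,174,5),'pr':(467,209,5),'fix':(269,166,8),'block':(351,247,34),'spool':(321,207,24),'jar':(304,112,56)}
c=arm.get_calibration('top'); d=np.load('top0.npy')
for k,(u,v,z) in pts.items():
    r,o=ray(c,u,v); w=o+r*d[v,u]; print(k,pix2w(c,u,v,z).round(1),'depth',w.round(1))
c2=arm.get_calibration('scene')
for k,(u,v,z) in {'dy':(376,186,24),'block':(324,147,34),'pb':(261,183,5)}.items(): print(k,pix2w(c2,u,v,z).round(1))
p=np.load('top0rgb.npy')[:,:,::-1].copy()
f=pix2w(c,269,166,8); b=pix2w(c,351,247,34)
cv2.imwrite('pics/c1.png',np.hstack([rectify(p,c,*f,8,fish=False,half=65),rectify(p,c,*b,34,fish=False,half=65)]))
E
```

```text
dy [458.2  93.3] depth [458.3  93.   26.1]
db [381.5 242.8] depth [380.7 244.5  18.4]
dr [ 377.9 -257.8] depth [ 377.7 -258.1   22.5]
py [513.7 396.9] depth [513.7 395.5   8. ]
pb [ 635.3 -137.1] depth [ 635.2 -137.1    5.1]
pr [ 538.  -380.8] depth [ 538.  -380.8    5. ]
fix [663.2 123. ] depth [662.9 122.7   9.4]
block [451.5 -80. ] depth [451.5 -80.   32.9]
spool [552.5  -8.8] depth [552.4  -8.8  25. ]
jar [787.8  26.6] depth [787.6  26.6  56.8]
dy [465.3  97.3]
block [464.  -73.3]
pb [ 639.3 -134.7]
```

View pics/c1.png

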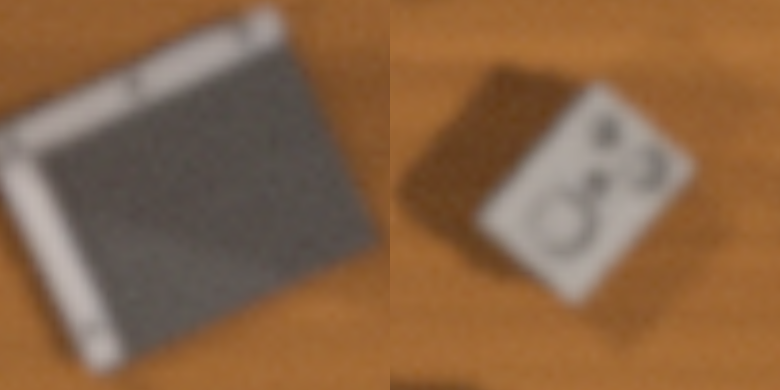

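```bash
python3 - <<'E'
from h import *
s=arm.sense(); print(s['joint_pos'],np.degrees(Rot.from_quat(s['orientation']).as_euler('zyx')))
ims=[]
for xy,z,yaw in (((663,123),8,-65),((451.5,-80),34,-42)):
    arm.move_ptp([*xy,220],down(np.radians(yaw)))
    s=arm.sense(); c=arm.get_calibration('wrist'); p,d=arm.grab_frame('wrist')
    print(s['time'],s['joint_pos'],s['tool_pos'], 'cam',-c['R'].T@c['t'],w2pix(c,[*xy,z],True))
    p=p[:,:,::-1].copy(); np.savez(f'w{z}.npz',p=p,d=d,**c)
    ims.append(rectify(p,c,*xy,z,half=65))
cv2.imwrite('pics/c2.png',np.hstack(ims))
E
```

```text
[-1.42832072e+00  1.81417737e-01  1.60788180e+00  7.99958408e-06
  1.35379699e+00 -2.06299152e-01] [-1.99832139e+01 -1.17918961e-02 -1.79914644e+02]
2.95 [ 6.75354448e-03  4.04488303e-01  1.34289827e+00 -1.85782780e-04
  1.39419092e+00  2.71279924e+00] [663.12607852 122.22237277 220.01042273] cam [694.25079541  54.85939272 376.49534124] [325.79666743 172.80570801]
4.125 [-4.34896255e-01 -7.94454414e-02  1.89581461e+00  2.78075787e-04
  1.32392764e+00  1.86953070e+00] [452.26336781 -80.11698724 220.5281596 ] cam [ 506.68795521 -130.07592501  377.05143538] [325.97304662 177.12414805]
```

View pics/c2.png

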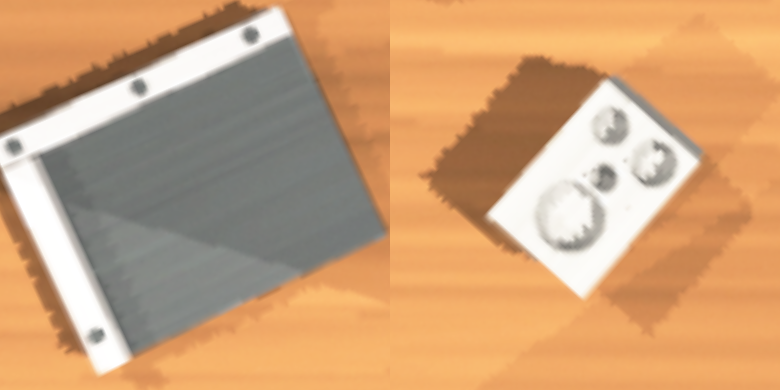

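```bash
cat >> h.py <<'E'
FA=np.radians(25.1); FX=np.array([np.cos(FA),np.sin(FA)]); FY=np.array([-FX[1],FX[0]]); FO=np.array([665.5,123.9])
def fw(x,y): return FO+x*FX+y*FY
def st(m=''):
    s=arm.sense(); q=s['tool_pos']-[*FO,0]; print(m,round(s['time'],2),'tcp',s['tool_pos'].round(1),'fix',(q[:2]@FX).round(1),(q[:2]@FY).round(1),'F',np.round(s['wrist_force'],1),'gap',round(s['finger_gap']*88,1),'gf',np.round(s['grasp_force'],1))
E
python3 - <<'E'
from h import *
b=(453.8,-83); q=down(np.radians(-40.5)); qf=down(FA-np.pi/2)
arm.move_ptp([*b,60],q); arm.move_gripper(1.0)
print(arm.move_l([*b,30],vel=80,f_stop=15)); st()
arm.move_gripper(0,force=35); st('grip')
arm.move_l([*b,110]); st('lift')
arm.move_ptp([*fw(5,6),110],qf)
arm.move_l([*fw(5,6),50]); st('over')
print(arm.move_l([*fw(5,6),34],vel=20,f_stop=6)); st('down')
E
```

```text
False
 5.6 tcp [453.7 -83.   29.9] fix -279.6 -97.5 F [-1.7 -0.2 -0.5] gap 87.7 gf 0.0
grip 6.9 tcp [453.8 -83.   30. ] fix -279.5 -97.6 F [-0.8 -0.3 -0.1] gap 0.8 gf 0.0
lift 7.58 tcp [453.4 -82.8 109.5] fix -279.8 -97.2 F [-0.   0.7  0.8] gap 0.0 gf 0.0
over 9.29 tcp [667.6 130.8  50.3] fix 4.8 5.4 F [-0.   0.1  0.5] gap 0.5 gf 0.0
False
down 10.24 tcp [667.6 131.5  34.1] fix 5.1 6.0 F [-0.2  1.   0. ] gap 0.1 gf 0.0
```

```bash
python3 - <<'E'
from h import *
arm.move_l([*fw(5,6),110]); arm.move_gripper(1.0)
arm.move_ptp([440,-120,220],down(np.radians(-40.5)))
c=arm.get_calibration('wrist'); p,d=arm.grab_frame('wrist'); p=p[:,:,::-1].copy()
np.savez('wb.npz',p=p,d=d,**c)
cv2.imwrite('pics/c3.png',np.hstack([cv2.resize(p,(480,300)),cv2.resize(rectify(p,c,453.8,-83,34,half=90,ppm=2),(300,300))]))
print(arm.sense()['tool_pos'])
print(w2pix(c,[453.8,-83,34],True))
E
```

```text
[ 440.51415989 -119.70876805  219.9441847 ]
[293.52188405 188.36849641]
```

View pics/c3.png

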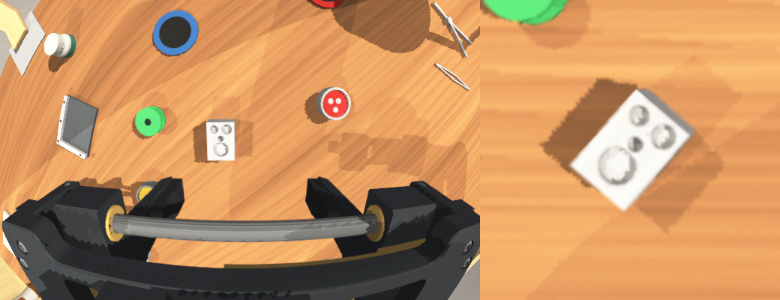

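```bash
python3 - <<'E'
from h import *
c=dict(np.load('wb.npz')); R=Rot.from_quat(down(np.radians(-40.5))).as_matrix(); T=np.array([440.5,-119.7,219.9])
print(c['fov_y'],c['cx'],c['cy'])
for l in ([0,0,0],[0,44,17],[0,-44,17],[0,44,-2],[0,0,180]): print(l,w2pix(c,T+R@l,True).round())
print('axes',(c['R']@R).round(2)); print('cam in tool',R.T@(-c['R'].T@c['t']-T))
d=c['d']
for u,v in ((227,255),(235,245),(240,250),(440,260),(425,250),(410,245),(300,300),(293,187)):
    r,o=ray(c,u,v,True); 
    w=o+r*d[v,u]/(c['R']@r)[2]; print((u,v),d[v,u],w.round(),(R.T@(w-T)).round())
E
```

```text
65.70646984690485 326.2194055040756 199.419135900951
[0, 0, 0] [325. 247.]
[0, 44, 17] [396. 235.]
[0, -44, 17] [254. 235.]
[0, 44, -2] [403. 248.]
[0, 0, 180] [325. 178.]
axes [[-0.    1.   -0.  ]
 [-0.96 -0.   -0.28]
 [-0.28  0.    0.96]]
cam in tool [  74.06851794    0.75926481 -156.64677951]
(227, 255) 137.98766 [478. -92. 252.] [ 10. -45. -32.]
(235, 245) 149.16231 [477. -92. 240.] [ 10. -45. -20.]
(240, 250) 154.55238 [473. -90. 236.] [  5. -44. -16.]
(440, 260) 134.09917 [ 413. -166.  256.] [  9.  53. -36.]
(425, 250) 143.67493 [ 416. -163.  246.] [ 10.  49. -26.]
(410, 245) 158.60388 [ 416. -158.  231.] [  6.  45. -11.]
(300, 300) 77.361824 [ 465. -133.  310.] [ 27.  -6. -90.]
(293, 187) 359.865 [455. -82.  27.] [-14. -38. 193.]
```

```bash
python3 - <<'E'
from h import *
b=(453.8,-83); q=down(np.radians(-40.5))
arm.move_ptp([*b,80],q); arm.move_l([*b,30],vel=80,f_stop=15); st()
print(np.degrees(Rot.from_quat(arm.sense()['orientation']).as_matrix().round(3)[:,:].ravel()/57.2958))
p,d=arm.grab_frame('wrist'); p2,_=arm.grab_frame('scene')
cv2.imwrite('pics/c4.png',np.hstack([cv2.resize(p[:,:,::-1],(480,300)),cv2.resize(p2[90:210,220:340,::-1],(300,300))]))
E
```

```text
15.03 tcp [454.2 -83.2  30.4] fix -279.2 -97.9 F [-0.5 -0.6  0.4] gap 87.9 gf 0.0
[ 0.75999973 -0.64999977  0.001      -0.64999977 -0.75999973 -0.
  0.001      -0.         -0.99999964]
```

View pics/c4.png

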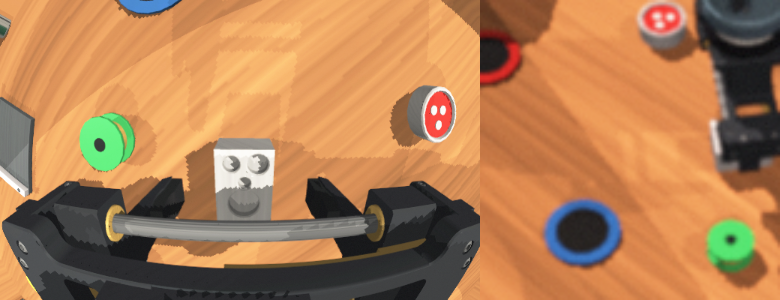

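```bash
python3 - <<'E'
from h import *
arm.move_gripper(0.55,force=35); st('55')
arm.move_gripper(0.4,force=35); st('40'); arm.dwell(.1); st()
p,d=arm.grab_frame('wrist')
cv2.imwrite('pics/c5.png',cv2.resize(p[:,:,::-1],(480,300)))
E
```

```text
55 15.85 tcp [453.8 -83.   30. ] fix -279.5 -97.6 F [0.1 0.  0.6] gap 48.2 gf 0.0
40 16.25 tcp [453.8 -83.   30. ] fix -279.5 -97.6 F [-0.9 -0.  -0.8] gap 35.1 gf 0.0
 16.35 tcp [453.8 -83.   30. ] fix -279.5 -97.5 F [ 0.5 -0.2  0.3] gap 35.2 gf 0.0
```

View pics/c5.png

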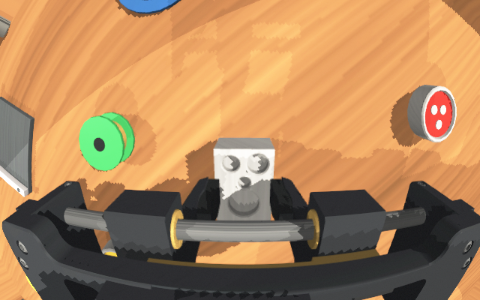

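```bash
python3 - <<'E'
from h import *
s=arm.sense(); T=s['tool_pos']; R=Rot.from_quat(s['orientation']).as_matrix()
arm.move_l([453.8,-83,100]); arm.move_gripper(1.0); s=arm.sense(); T=s['tool_pos']; R=Rot.from_quat(s['orientation']).as_matrix()
c=arm.get_calibration('wrist'); p,d=arm.grab_frame('wrist')
v,u=np.mgrid[0:400,0:640]; f=200/np.tan(np.radians(c['fov_y']/2)); a=u-c['cx'];b=v-c['cy'];r=np.hypot(a,b)+1e-9; th=r/f
P=np.stack([a/r*np.tan(th)*d,b/r*np.tan(th)*d,d],-1); W=(P-c['t'])@c['R']; L=(W-T)@R
m=(d>0)&(abs(L[...,0])<25)&(abs(L[...,1])<75)&(W[...,2]>60)
for sgn in(1,-1):
    l=L[m&(sgn*L[...,1]>0)]; z=l[:,2]; print(len(z),np.percentile(z,[50,90,95,98,99.5,100]).round(1)); k=np.argsort(z)[-400::60]; print(l[k].round(1))
E
```

```text
22317 [-110.   -54.9  -34.4  -22.1  -13.6   -9.5]
[[  5.   44.7 -21.1]
 [ 10.8  52.4 -19.8]
 [  9.6  50.9 -18.1]
 [ -1.9  44.5 -16.6]
 [ 10.   44.7 -15. ]
 [ 11.3  52.8 -13.2]
 [ 10.2  46.7 -11.5]]
20626 [-110.2  -52.1  -32.9  -21.1  -13.    -9.2]
[[  6.  -43.5 -20.9]
 [ 10.2 -48.7 -19.4]
 [  4.1 -43.3 -18.1]
 [  9.8 -50.3 -16.2]
 [ -2.3 -43.3 -14.7]
 [  9.6 -47.4 -12.9]
 [ 10.  -47.9 -11.2]]
```

The fingers physically end about 9.5 mm *behind* the TCP, not 17 mm ahead: the depth image shows it, and it explains why they passed over the block. I'll shift all heights by -26.5 mm.

```bash
cat >> h.py <<'E'
TIP=9.5   # measured: fingertip height = TCP height + TIP
def tz(z): return z-TIP
E
python3 - <<'E'
from h import *
b=(453.8,-83)
print(arm.move_l([*b,tz(12)],vel=80,f_stop=10)); st()
arm.move_gripper(0,force=35); st('grip')
arm.move_l([*b,tz(30)]); st('lift')
p,d=arm.grab_frame('wrist')
cv2.imwrite('pics/c6.png',cv2.resize(p[:,:,::-1],(480,300)))
E
```

```text
False
 19.32 tcp [454.3 -83.2   3. ] fix -279.1 -97.9 F [ 0.5 -0.1  0.5] gap 88.3 gf 0.0
grip 20.08 tcp [453.9 -82.9   2.5] fix -279.4 -97.5 F [-0.7  1.2 -0.4] gap 41.5 gf 35.0
lift 20.35 tcp [453.9 -83.1  20.4] fix -279.4 -97.7 F [-0.  -0.6 -8.3] gap 41.5 gf 35.0
```

View pics/c6.png

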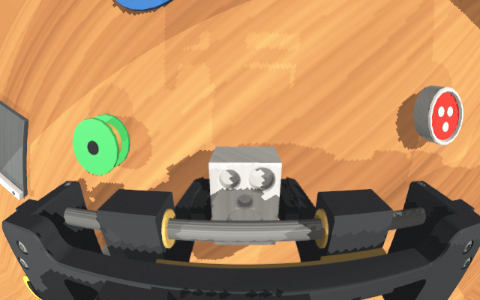

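The block is held: the gap is 41.5 mm and it hangs level in the picture between the fingers at (245,185). Now to the plate.

```bash
python3 - <<'E'
from h import *
qf=down(FA-np.pi/2); b=(453.8,-83)
arm.move_l([*b,100]); arm.move_ptp([*fw(5,6),90],qf); arm.move_l([*fw(5,6),22]); arm.dwell(.2); st('over')
print(arm.move_l([*fw(5,6),7],vel=15,f_stop=5)); st('down')
z=arm.sense()['tool_pos'][2]+0.3
print(arm.move_l([*fw(17,6),z],vel=12,f_stop=8)); st('px')
q=arm.sense()['tool_pos'][:2]-FO; x=q@FX
print(arm.move_l([*fw(x,18),z],vel=12,f_stop=8)); st('py')
E
```

```text
over 23.04 tcp [668.8 131.4  23.8] fix 6.2 5.4 F [-0.1  0.3 -7. ] gap 41.5 gf 35.0
True
down 23.77 tcp [667.3 131.4  10.5] fix 4.8 6.0 F [-0.7  0.4  7.2] gap 41.8 gf 35.0
True
px 24.19 tcp [667.3 131.5  10.6] fix 4.8 6.1 F [-1.3 -0.1  4.6] gap 41.5 gf 35.0
True
py 24.84 tcp [664.9 136.9  10.6] fix 5.0 12.1 F [ 0.1 -1.   3.6] gap 41.6 gf 35.0
```

```bash
python3 - <<'E'
from h import *
z=arm.sense()['tool_pos'][2]+0.4
def push(ax,f):
    q=arm.sense()['tool_pos'][:2]-FO; x,y=q@FX,q@FY
    t=fw(x+12,y) if ax=='x' else fw(x,y+12)
    r=arm.move_l([*t,z],vel=12,f_stop=f); arm.dwell(.1); st(ax+str(r))
push('x',10); push('x',14); push('y',10); push('x',14); push('y',14)
E
```

```text
xTrue 25.32 tcp [664.9 136.9  10.7] fix 5.0 12.0 F [-1.  -0.1  4. ] gap 41.5 gf 35.0
xTrue 25.83 tcp [664.9 136.9  10.8] fix 5.0 12.1 F [-1.4 -0.7  4.5] gap 41.6 gf 35.0
yTrue 26.35 tcp [664.9 136.9  10.8] fix 5.0 12.0 F [ 1.1 -0.2  2.6] gap 41.3 gf 35.0
xTrue 26.87 tcp [665.  136.9  10.9] fix 5.1 12.0 F [-1.   0.5  4.7] gap 41.7 gf 35.0
yTrue 27.46 tcp [665.  136.9  10.9] fix 5.1 12.0 F [ 1.3 -1.1  1.8] gap 42.0 gf 35.0
```

```bash
python3 - <<'E'
from h import *
c=arm.get_calibration('wrist'); p,d=arm.grab_frame('wrist'); p=p[:,:,::-1].copy()
np.savez('wf.npz',p=p,d=d,**c)
t,_=arm.grab_frame('scene')
cv2.imwrite('pics/c7.png',np.hstack([p[130:330,160:480],cv2.resize(t[200:300,280:400,::-1],(240,200))]))
E
```

```text
(no output)
```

View pics/c7.png

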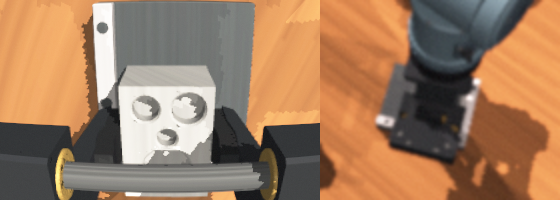

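```bash
python3 - <<'E'
from h import *
c=dict(np.load('wf.npz')); d=c['d']
for n,u,v,z in (('railin17',273,150,17),('railin17b',274,180,17),('railout17',254,150,17),('plateR',413,150,8),('plateR',412,190,8),('topedge',330,133,8),('blkTL',280,230,42),('blkTR',374,230,42),('blkBL',285,196,42),('blkBR',366,196,42)):
    w=pix2w(c,u,v,z,True)-FO; print(n,(w@FX).round(1),(w@FY).round(1),d[v,u])
# row profile of brightness and of depth-derived (fixture x, z)
for v in (160,180,235):
    out=[]
    for u in range(240,300,3):
        r,o=ray(c,u,v,True); w=o+r*d[v,u]/(c['R']@r)[2]; q=w[:2]-FO; out.append((u,round(q@FX,1),round(q@FY),round(w[2],1),int(c['p'][v,u].mean())))
    print(v,out)
E
```

```text
railin17 31.2 -43.2 154.46886
railin17b 31.2 -28.0 158.23686
railout17 40.8 -43.4 148.6019
plateR -41.5 -42.5 158.77158
plateR -42.3 -20.4 173.97194
topedge 2.9 -50.7 156.33769
blkTL 25.7 -11.1 134.59369
blkTR -15.7 -10.8 134.28716
blkBL 22.9 -26.5 165.56343
blkBR -11.4 -26.4 165.73578
160 [(240, np.float64(52.9), -36, np.float64(-0.2), 157), (243, np.float64(51.1), -36, np.float64(-0.2), 130), (246, np.float64(49.3), -36, np.float64(0.1), 80), (249, np.float64(47.7), -36, np.float64(-0.4), 79), (252, np.float64(45.9), -36, np.float64(-0.2), 84), (255, np.float64(40.4), -38, np.float64(17.3), 244), (258, np.float64(38.7), -39, np.float64(18.3), 115), (261, np.float64(37.3), -38, np.float64(17.9), 110), (264, np.float64(36.1), -38, np.float64(16.1), 115), (267, np.float64(34.3), -38, np.float64(17.3), 183), (270, np.float64(32.8), -38, np.float64(17.5), 252), (273, np.float64(31.9), -38, np.float64(13.5), 177), (276, np.float64(31.0), -37, np.float64(8.9), 114), (279, np.float64(29.5), -37, np.float64(8.3), 116), (282, np.float64(27.9), -37, np.float64(8.5), 114), (285, np.float64(26.
[... 1612 characters left out ...]
(45.2), 9, np.float64(-0.3), 101), (261, np.float64(39.6), 2, np.float64(17.3), 99), (264, np.float64(38.1), 2, np.float64(16.8), 55), (267, np.float64(36.1), 1, np.float64(18.5), 57), (270, np.float64(34.0), 0, np.float64(21.3), 48), (273, np.float64(33.2), 2, np.float64(16.8), 135), (276, np.float64(32.1), 3, np.float64(13.4), 101), (279, np.float64(26.5), -8, np.float64(40.9), 182), (282, np.float64(24.9), -9, np.float64(42.4), 241), (285, np.float64(23.5), -9, np.float64(42.7), 243), (288, np.float64(22.3), -9, np.float64(42.0), 241), (291, np.float64(21.0), -9, np.float64(41.9), 230), (294, np.float64(20.3), -6, np.float64(35.1), 218), (297, np.float64(18.8), -6, np.float64(36.1), 227)]
```

The block stops 6 mm short in x while y is home. The likely cause is the +x fingertip bearing on the long rail, so the tips sit a few mm lower than the visible edge suggested. I'll back off, regrip 8 mm higher on the block, and push again.

```bash
cat >> h.py <<'E'
def fxy():
    q=arm.sense()['tool_pos'][:2]-FO; return q@FX,q@FY
def push(ax,f,z,dist=12,vel=15):
    x,y=fxy(); t=fw(x+dist,y) if ax=='x' else fw(x,y+dist)
    r=arm.move_l([*t,z],vel=vel,f_stop=f); arm.dwell(.1); st(ax+str(r))
E
python3 - <<'E'
from h import *
arm.move_l([*fw(4,10),16],vel=40); arm.move_l([*fw(-10,8),16],vel=60); st('lifted')
print(arm.move_l([*fw(-10,8),7],vel=15,f_stop=5)); st('down')
arm.move_gripper(0.7); st('open')
arm.move_l([*fw(-10,8),18.5],vel=60)
arm.move_gripper(0,force=30); st('regrip'); z=arm.sense()['tool_pos'][2]+.2
push('x',10,z,30); push('y',10,z,20); push('x',12,z); push('y',12,z)
E
```

```text
lifted 28.23 tcp [652.5 126.7  15.7] fix -10.5 8.1 F [-0.5  0.2 -6.8] gap 41.7 gf 35.0
True
down 28.66 tcp [653.4 126.9  10.8] fix -9.7 7.8 F [ 0.6 -0.6  5.8] gap 41.8 gf 35.0
open 29.14 tcp [650.8 126.8   8. ] fix -12.1 8.9 F [ 0.5 -0.1 -0.3] gap 61.4 gf 0.0
regrip 29.9 tcp [652.9 126.9  18.3] fix -10.1 8.1 F [-0.2  0.2 -0.2] gap 41.5 gf 29.9
xTrue 31.37 tcp [671.6 135.6  18.3] fix 10.5 8.0 F [ 0.1 -0.3  5.1] gap 41.8 gf 30.0
yTrue 32.11 tcp [669.8 139.4  18.3] fix 10.4 12.2 F [ 0.5 -1.   2.8] gap 41.7 gf 30.0
xTrue 32.55 tcp [669.8 139.4  18.4] fix 10.5 12.2 F [-0.9 -0.2  4.3] gap 41.5 gf 30.0
yTrue 33.05 tcp [669.9 139.4  18.4] fix 10.5 12.2 F [ 0.6 -1.   0.6] gap 41.9 gf 30.0
```

```bash
cat >> h.py <<'E'
def look(col,x0,y0,z,half=55):
    arm.dwell(.15); c=arm.get_calibration('wrist'); p,d=arm.grab_frame('wrist')
    o=rectify(p[:,:,::-1].copy(),c,x0,y0,z,half); h=cv2.cvtColor(o,cv2.COLOR_BGR2HSV); H,S,V=[h[...,i].astype(int) for i in range(3)]
    m={'red':((H<5)|(H>174))&(S>170),'yellow':(H>=24)&(H<36)&(S>140),'blue':(H>98)&(H<128)&(S>120)}[col]&(V>60)
    m=cv2.morphologyEx(m.astype(np.uint8),cv2.MORPH_OPEN,np.ones((5,5)))
    n,lab,stt,cen=cv2.connectedComponentsWithStats(m); k=1+np.argmax(stt[1:,4])
    ct,_=cv2.findContours((lab==k).astype(np.uint8),cv2.RETR_EXTERNAL,cv2.CHAIN_APPROX_NONE)
    (u,v),r=cv2.minEnclosingCircle(max(ct,key=cv2.contourArea))
    return np.array([x0+half-(v+.5)/3,y0+half-(u+.5)/3]),r/3,o
E
python3 - <<'E'
from h import *
arm.move_gripper(1.0); x,y=fxy(); arm.move_l([*fw(x,y),90]); st('released')
arm.move_l([*fw(x,y),220])
c=arm.get_calibration('wrist'); p,d=arm.grab_frame('wrist'); ims=[rectify(p[:,:,::-1].copy(),c,*fw(0,0),42,half=65,ppm=2)]
q=down(np.radians(60))
for n,xy,z in (('yellow',(458,93),20),('yellow',(514,397),5)):
    arm.move_ptp([*xy,190],q); w,r,o=look(n,*xy,z); print(n,w,r,arm.sense()['time']); ims.append(cv2.resize(o,(260,260)))
cv2.imwrite('pics/c8.png',np.hstack(ims))
E
```

```text
released 34.48 tcp [669.4 139.5  89.6] fix 10.2 12.4 F [ 0.   0.5 -0.5] gap 87.8 gf 0.0
yellow [460.41835022  93.34275309] 21.85986582438151 37.7167
yellow [516.17314148 394.65912374] 39.394612630208336 39.1
```

View pics/c8.png

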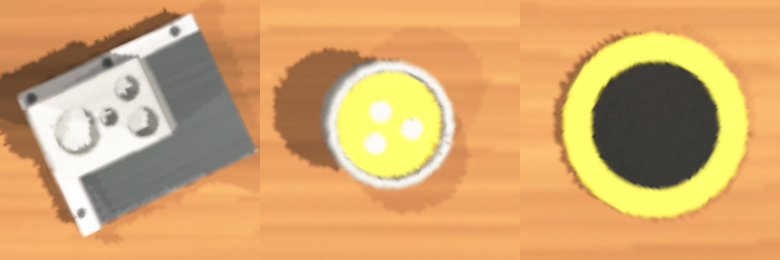

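The block sits square in the corner against both stops. The yellow dish and pad fit with radii of 21.9 and 39.4 mm, as they should. Carrying yellow now.

```bash
cat >> h.py <<'E'
Q=down(np.radians(60))
def carry(dish,pad):
    arm.move_ptp([*dish,70],Q); print(arm.move_l([*dish,-1],vel=90,f_stop=12)); st('at dish')
    arm.move_gripper(0,force=20); st('grip')
    if not 50<arm.sense()['finger_gap']*88<58: raise SystemExit('bad grip')
    arm.move_l([*dish,100]); arm.move_ptp([*pad,90],Q); arm.move_l([*pad,14]); arm.dwell(.15)
    print(arm.move_l([*pad,2.5],vel=20,f_stop=4)); st('on pad')
    arm.move_gripper(1.0); arm.move_l([*pad,90])
E
python3 - <<'E'
from h import *
P=(516.2,394.7)
carry((460.4,93.3),P)
arm.move_l([*P,190]); w,r,o=look('yellow',*P,25); st(f'{w} {r}'); cv2.imwrite('pics/y.png',o)
E
```

```text
False
at dish 41.29 tcp [460.9  93.4  -0.6] fix -198.2 59.1 F [-0.2  0.1  0.9] gap 88.1 gf 0.0
grip 41.91 tcp [460.4  93.3  -0.9] fix -198.7 59.3 F [-0.7 -0.2  2.9] gap 53.3 gf 20.0
True
on pad 45.22 tcp [516.1 394.7   4.1] fix -20.4 308.6 F [-0.3  0.5  3.3] gap 53.7 gf 20.0
[516.8566925  393.96538595] 21.85181427001953 47.62 tcp [515.6 394.3 188.5] fix -21.1 308.5 F [ 0.6 -0.2 -0.3] gap 87.8 gf 0.0
```

View pics/y.png

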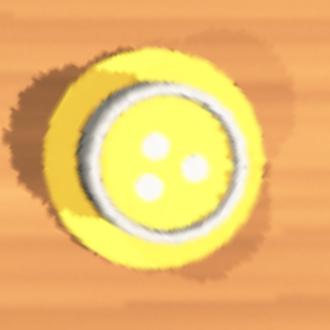

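Yellow is centred on its pad, within about 1 mm. Next, blue and red.

```bash
python3 - <<'E'
from h import *
ims=[]
for n,dx,px in (('blue',(381,243),(635,-137)),('red',(378,-258),(538,-381))):
    arm.move_ptp([*dx,190],Q); d,r,_=look(n,*dx,20); print(n,d,r)
    if n=='blue': arm.move_ptp([*px,190],Q); p,r2,_=look(n,*px,5); arm.move_ptp([*dx,120],Q)
    else: arm.move_ptp([*px,190],Q); p,r2,_=look(n,*px,5)
    print(p,r2)
    if not(19<r<25 and 37<r2<41 and np.hypot(*(d-dx))<9 and np.hypot(*(p-px))<9): raise SystemExit('check')
    carry(d,p); arm.move_l([*p,190]); w,r,o=look(n,*p,25); st(f'{w-p} {r}'); ims.append(o)
cv2.imwrite('pics/br.png',np.hstack(ims))
E
```

```text
blue [383.17671712 242.99716695] 21.819424947102863
[ 637.77575175 -139.61060588] 38.27959442138672
False
at dish 53.48 tcp [383.7 243.2  -0.5] fix -204.5 227.6 F [ 0.3  0.1 -0.5] gap 88.0 gf 0.0
grip 54.09 tcp [383.2 243.   -0.9] fix -205.1 227.7 F [-0.6  0.9  1.2] gap 53.5 gf 20.0
True
on pad 57.91 tcp [ 637.7 -139.6    4.1] fix -137.0 -226.9 F [ 0.9 -0.5  3.5] gap 53.3 gf 20.0
[2.15802511 3.58374023] 36.05868275960287 60.32 tcp [ 637.1 -139.3  188.5] fix -137.4 -226.3 F [ 0.6  0.1 -0.4] gap 88.2 gf 0.0
red [ 380.74573771 -261.08219401] 21.58399709065755
[ 541.42325846 -384.21656291] 39.04157257080078
False
at dish 64.51 tcp [ 381.1 -261.5   -0.6] fix -421.0 -228.3 F [ 1.  -0.   1.1] gap 88.0 gf 0.0
grip 65.12 tcp [ 380.7 -261.1   -0.8] fix -421.2 -227.8 F [-0.6  0.5  3.9] gap 53.4 gf 20.0
True
on pad 68.08 tcp [ 541.4 -384.2    4.1] fix -327.9 -407.4 F [-0.1  0.4  4. ] gap 53.4 gf 20.0
[2.14611308 3.84361267] 36.60351053873698 70.49 tcp [ 540.9 -383.7  188.4] fix -328.2 -406.8 F [-0.2 -0.1 -0.3] gap 88.2 gf 0.0
```

```bash
ls pics/br.png
```

```text
pics/br.png
```

View pics/br.png

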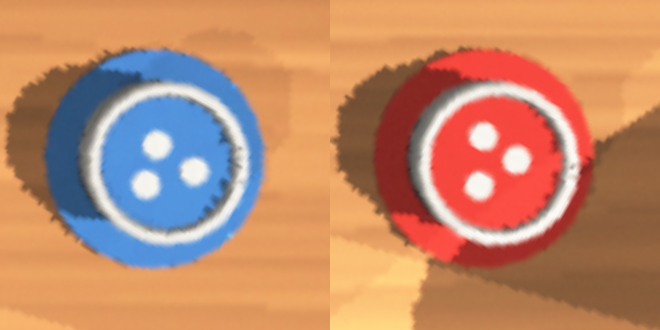

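```bash
python3 - <<'E'
from h import *
p,_=arm.grab_frame('top'); cv2.imwrite('pics/end.png',p[:,:,::-1])
E
```

```text
(no output)
```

View pics/end.png

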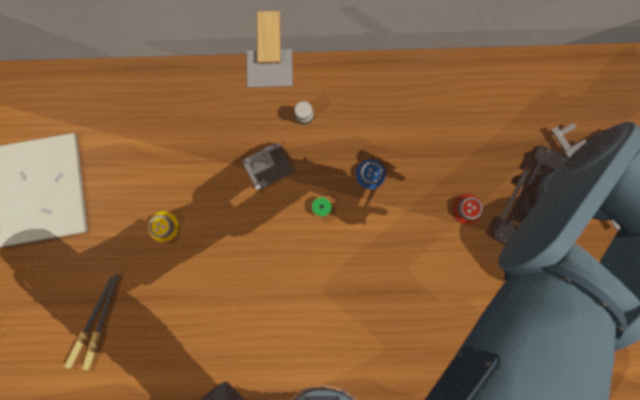

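Every dish stands on the pad of its own colour: yellow at (163,227), blue at (370,174) and red at (469,208). The block is home at (264,163), and the jar and spool haven't moved.

```bash
python3 -c "
from bench import arm
print(arm.hand_in())"
```

```text
the job is handed in; nothing more can be done
None
```

The job is handed in at about 71 s of the 102 s allowed: the block was set home against both stops and released first, then each dish was placed upright on its own pad, and the jar and spool were left where they were (hand-in returned no verdict).

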